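# Set up the folding recipe display

### The arm

A 7-joint arm with a two-finger parallel gripper is mounted at the origin on the work surface. World frame = base frame: x ahead of the robot, y to its left, z up, the work surface at z = 0. Lengths are in mm, angles in rad, forces in N, time in s.
With the tool pointing down it reaches from about 400 to 875 mm from the base axis. Payload 6.5 kg.
Tool frame: the origin (TCP) lies midway between the tips of the shut fingers; the grasp point (between the pads) lies 19 mm behind it; x points along the fingers, z is the direction in which the jaws open and shut, and the axes are right-handed (so a half turn about x gives the same grasp; the last joint's range is limited). The gripper opens to 88 mm and grips with 3 to 60 N. Pads are 18 mm wide; open, the fingers measure 123 mm over their backs; the gripper's body (75 mm by 187 mm) begins 45 mm behind the grasp point.
Start: joints at [-1.229, 0.536, -0.004, 1.538, 0.003, 1.067, -0.071], TCP at [257.778, 596.691, 238.716] pointing down, gripper open.
Joint ranges: [-2.7, 2.7], [-0.37, 2.16], [-1.27, 1.26], [0.24, 2.4], [-1.31, 4.45], [0.19, 1.91], [-2.76, 2.76]. Speed limits (rad/s): [2.39, 2.39, 3.14, 3.14, 3.14, 3.14, 3.14].

### API

Orientations are given as [roll, pitch, yaw] about the fixed x, y, z axes, in that order (R = Rz(yaw) Ry(pitch) Rx(roll)).
In Python, from workcell import arm gives the robot as it stands. The module is installed in compiled form; this text tells all that it offers.
- The arm moves only by the tool play_rows, never from a script. Its argument "deltas" is one flat list of numbers, 7 for each row, row after row: the turn, a rotation vector about the tool's x, y, z in degrees, then the shift along the tool's x, y, z in cm, then the opening, from -1 (shut) to 1 (fully open). In form: [rx, ry, rz, dx, dy, dz, gripper, rx, ry, rz, dx, dy, dz, gripper, ...]. A call has 1 to 12 rows; each row shifts and turns the commanded pose from where the row before left it, along the tool's axes as they then stand; what a row does not reach is not made up. A row lasts 1/8 s, in which the tool goes at most 62.5 mm and 10.7 degrees, less where a joint would pass 70% of its speed; a pose out of reach is approached as far as the arm can. A call is refused whole if a number of a shift passes 6.25 or a number of a turn 10.7, either way. A call with a gripper value outside its range is refused whole. The fingers move at their own pace and stop on an object; "force" is the grip in N (left out, the last holds). Time passes only in rows, so rows that do not move let the fingers close. It gives the time, the measured TCP pose, the force and the opening at its end, in the units of the state.
- arm.get_state(): the state, without advancing time (a new reading comes with each control period).
- arm.capture(name): name is "scene" or "top" or "wrist"; returns (picture, depth): 400x640x3 uint8, blue, green, red; 400x640 float32, mm along the optical axis (not along the pixel's ray), 0 where there is no reading.
- arm.camera_info(name): a dict with "K" (3x3 intrinsics, pixels), "extrinsics" (4x4, takes a point from camera to world coordinates); the wrist camera has in their place "tool_from_camera" (4x4, takes a point from camera to tool coordinates, whose origin is the TCP and whose axes are the tool frame's). Camera axes: x right, y down, z forward; pixel columns grow to the right and rows downward; lengths in mm; the calibration is good to about 2 mm. A picture is of the moment at which its call begins: read the wrist's pose just before it. camera_info takes no time and is no camera call.
- arm.sign_off(): hands the job in, once; it reports no verdict.
The state is a dict: "time": time; "joint_positions": joint angles; "joint_velocities": joint speeds; "joint_torque": joint torques, N m; "position": TCP position; "ee_rot": TCP orientation; "contact_force": force on the tool from outside, world axes, zero at the start; "ft_torque": the same for the moment, N m; "grip_width": finger opening in mm.
Only numpy, scipy, OpenCV 4.12 (cv2) and the standard library are available. Lean on these libraries where they do the work, as an engineer would, in place of code of your own. Each camera call takes 0.05 s, during which the arm holds its last target.

### The job

Raise the red screen of the folding recipe display until, with nothing touching it, it stays at 60 degrees to the worktop. The hinge is stiff and the screen springs back a little when let go. Then press the green start button on the display's base fully down and let it come up again, leaving the screen at 60 degrees and the other things on the worktop undisturbed.

Things in the scene. Friction and masses are not known exactly. Their poses are not given: they have to be found in the camera images.
- display: Folding recipe display fixed to the worktop, like a small thick laptop: grey base 150 (x) x 190 (y) x 34 mm high. Origin: centre of the base's underside, on the worktop. x points from the front (robot side) to the hinge at the back, y along the hinge, z up. Two black hinge cheeks, 16 mm wide, rise to 66 mm at the back corners.
- hinge (a point): Centre of the hinge axis, fixed in the base: 65 mm behind the display's origin (+x), 60 mm above the worktop; the axis runs along the display's y. Dry friction of about 0.7 N m both ways (5 to 7 N at the screen's free edge, with the screen's weight), so the screen stays at any angle.
- screen: The red screen panel, 163 x 190 x 12 mm thick, 0.2 to 0.4 kg, glass on its inner side. Origin on the hinge axis; x from free edge to hinge, z out of the red outer side. Angle = z axis to vertical: 0 flat, 90 degrees upright; starts ajar 3 to 16. It is springy (6 N m/rad): pushed up it bends about 7 degrees and springs back that much when let go; likewise when pushed down.
- screen_edge (a point): Middle of the screen's free edge, in mid thickness, 165 mm from the hinge axis; black stripe outside, white stripe inside; axes as the screen's. With the screen flat it overhangs the front of the base by 25 mm, its underside 54 mm above the worktop (higher when ajar): a closed gripper tilted 25 to 45 degrees goes under it from the front.
- start_top (a point): Centre of the top of the round green start button, 36 mm across, on the base's deck 50 mm in front (-x) of the display's origin on its centreline, 46 mm above the worktop, 12 mm above the deck; a black ring round it stands 2 mm over the deck. Hidden under the screen until that is raised; the raised screen leans over the base, so press with the gripper tilted, leaning back to the robot.
- start (a joint): Travel of the start button, m: 0 up, 0.006 fully down (spring, about 5 N at the bottom).
- mug: Loose bystander, to be left alone: white mug, 80 mm across, 92 mm high, beside the display. Origin: centre of its underside.
- canister: Loose bystander, to be left alone: white canister with a red lid, 84 mm across, 130 mm high, beside the display. Origin: centre of its underside.
- mill: Loose bystander, to be left alone: dark wooden pepper mill, 54 mm across, 172 mm high, beside the display. Origin: centre of its underside.
- spoon: Loose bystander, to be left alone: wooden spoon, 220 mm long, lying left of the display's front. Origin: underside, at mid length.
- bowl: Loose bystander, to be left alone: blue bowl, 130 mm across, 60 mm high, off to the left. Origin: centre of its underside.
- soap: Loose bystander, to be left alone: orange bottle, 60 mm across, 170 mm high, off to the right. Origin: centre of its underside.
- spice: Loose bystander, to be left alone: small amber jar with a red lid, 52 mm across, 90 mm high, off to the right. Origin: centre of its underside.

How it is judged (in metres and radians):
On the way, in this order (a step that is already met when the one before it is completed fails the run):
1. the screen stands at 60 degrees (within 5), untouched by the robot (angle between screen_edge's own z axis and vertical between 0.96 and 1.135 rad and contact force between each of the arm, the fingers and display below 0.2 N), for 0.4 s.
2. the start button is pressed fully down (value of joint start above 0.005 m), for 0.05 s.
At the end, for the whole second after the job is handed in: The screen stands by itself at 60 degrees to the worktop, within 5 degrees, the start button has been pressed and is fully up again, and every loose thing is within 30 mm of where it stood (angle between screen_edge's own z axis and vertical between 0.96 and 1.135 rad and value of joint start below 0.001 m); the robot touches nothing.
It fails at once if a loose thing on the worktop is pushed more than 30 mm or tipped over (distance of any of mug, canister, mill, spoon, bowl, soap, spice from where it was at the start of the episode above 0.03 m or angle between any of mug, canister, mill, bowl, soap, spice's own z axis and vertical above 0.5 rad).
It also fails if it takes over 61 s, if anything falls off the work surface, if the arm or the gripper's body presses on something with over 40 N, if the wrist force passes 120 N, or if a joint passes its speed limit or range.

## Working session

There is one attempt and no reset: what is moved stays moved. The work goes in short steps, Python scripts to look and compute and a tool call to move; the robot and the scene stay as the last step left them, time stands still between calls to the robot, and variables do not carry over. Pictures are saved under pics/ and viewed, and the job is handed in when it is done.

Besides the shell and the picture viewer there is one more tool, called after "Emit:" as a command line: name --argument value ..., lists and objects as JSON in quotes. play_rows: Moves the arm, as the interface text tells. Its arguments: {"type":"object","properties":{"deltas":{"type":"array","items":{"type":"number"}},"force":{"type":"number"}},"required":["deltas"]}

```bash
mkdir -p pics
python3 - <<'E'
from workcell import arm
import cv2,numpy as np
s=arm.get_state(); print(s)
for n in("scene","top"):
    p,d=arm.capture(n); cv2.imwrite(f"pics/{n}0.png",p); np.save(f"{n}0.npy",d)
    i=arm.camera_info(n); print(n,np.round(i["K"],2).tolist(),np.round(i["extrinsics"],4).tolist())
print(arm.camera_info("wrist"))
E
```

```text
{'time': 0.0, 'joint_positions': array([-1.22919937,  0.5371854 , -0.00443846,  1.53886369,  0.00258221,
        1.06729847, -0.07119286]), 'joint_velocities': array([ 0.00154429,  0.00061054,  0.00037601,  0.00023868, -0.00100415,
       -0.00019534,  0.00028812]), 'joint_torque': array([ 8.40043176e-04, -5.70971453e+01,  9.91609655e-01, -2.51597857e+01,
       -5.61259012e-02,  1.77158613e-02,  1.54307604e-04]), 'position': array([257.5486115 , 596.12616983, 237.830294  ]), 'ee_rot': array([-3.0770688 ,  1.56904714, -1.91399911]), 'contact_force': array([-0.14433773,  0.36222469, -0.09616488]), 'ft_torque': array([-0.03086696, -0.02283772,  0.0024271 ]), 'grip_width': 88.32803692936376}
scene [[409.9, 0.0, 321.26], [0.0, 409.9, 200.15], [0.0, 0.0, 1.0]] [[-0.2819, 0.6576, -0.6987, 1397.1879], [0.9594, 0.1913, -0.207, 223.4676], [-0.0024, -0.7287, -0.6848, 899.4852], [0.0, 0.0, 0.0, 1.0]]
top [[492.5, 0.0, 323.32], [0.0, 492.5, 194.71], [0.0, 0.0, 1.0]] [[0.0008, -0.9977, 0.0672, 439.1123], [-1.0, -0.0005, 0.0034, -47.9198], [-0.0033, -0.0672, -0.9977, 1438.3954], [0.0, 0.0, 0.0, 1.0]]
{'K': array([[354.73318821,   0.        , 322.20239735],
       [  0.        , 354.73318821, 202.34556411],
       [  0.        ,   0.        ,   1.        ]]), 'tool_from_camera': array([[ 1.30803257e-03, -3.21300477e-01,  9.46976395e-01,
        -1.46566717e+02],
       [ 8.68929770e-04, -9.46976482e-01, -3.21301707e-01,
         8.28798595e+01],
       [ 9.99998767e-01,  1.24312908e-03, -9.59488532e-04,
         8.24035795e-01],
       [ 0.00000000e+00,  0.00000000e+00,  0.00000000e+00,
         1.00000000e+00]])}
```

View pics/scene0.png

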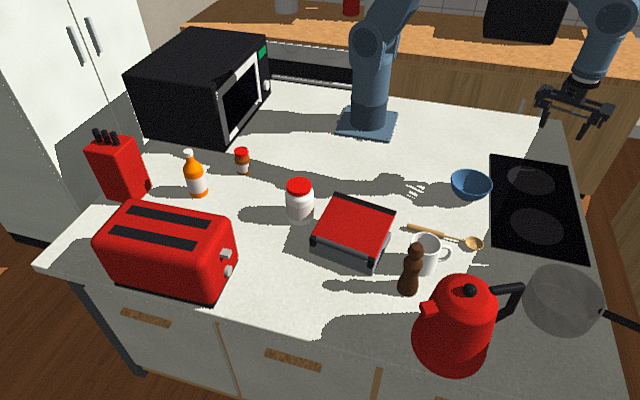

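View pics/top0.png

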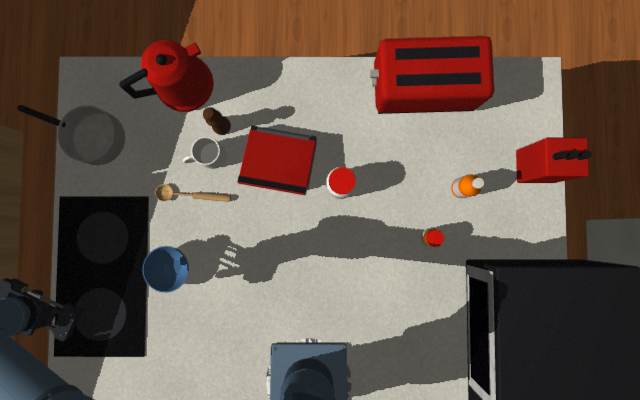

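The top view shows the red screen at about (278,158). Its black free-edge stripe runs (238,188)–(306,192), with the hinge at the back, near row 130. The canister sits at (341,181), the mill at (215,120), the mug at (205,151), and the spoon between (165,192) and (230,198).

```bash
cat > h.py <<'E'
import numpy as np,cv2
from workcell import arm
def cloud(d,K,T):
    v,u=np.mgrid[:d.shape[0],:d.shape[1]]
    P=np.stack([(u-K[0,2])/K[0,0]*d,(v-K[1,2])/K[1,1]*d,d],-1)
    return P@T[:3,:3].T+T[:3,3]
E
python3 - <<'E'
from h import *
for n,box in(("top",(225,110,325,205)),("scene",(300,185,405,275))):
    im=cv2.imread(f"pics/{n}0.png"); d=np.load(f"{n}0.npy"); i=arm.camera_info(n)
    P=cloud(d,i["K"],i["extrinsics"])
    x0,y0,x1,y1=box; m=np.zeros(d.shape,bool); m[y0:y1,x0:x1]=1
    b,g,r=[im[...,k].astype(int) for k in range(3)]
    red=m&(r>90)&(g<70)&(b<70)&(d>0)
    nn,l,st,_=cv2.connectedComponentsWithStats(red.astype(np.uint8)); k=1+st[1:,4].argmax(); red=l==k
    cs=cv2.minAreaRect(np.argwhere(red)[:,::-1].astype(np.float32)); print(n,red.sum(),cs)
    Q=P[cv2.erode(red.astype(np.uint8),np.ones((3,3)))>0]; c=np.median(Q,0)
    A=np.c_[Q[:,:2],np.ones(len(Q))]; s=np.linalg.lstsq(A,Q[:,2],rcond=None)[0]; res=Q[:,2]-A@s
    print("plane",s,res.std(),"tilt",np.degrees(np.arctan(np.hypot(*s[:2]))),"dir",np.degrees(np.arctan2(-s[1],-s[0])))
    rc=P[red]; R=cv2.minAreaRect(rc[:,:2].astype(np.float32)); print("xy rect",R,cv2.boxPoints(R).tolist(),"z",np.percentile(rc[:,2],[1,50,99]))
    z=cv2.resize(im[y0-10:y1+10,x0-10:x1+10],None,fx=5,fy=5,interpolation=0); cv2.imwrite(f"pics/{n}z.png",z)
    # bench level
    print("table z",np.median(P[210:225,280:320,2]) if n=="top" else "")
    if n=="top":
        for nm,bx in dict(canister=(325,160,360,200),mug=(185,135,222,168),mill=(200,103,232,136),spoon=(152,180,240,205),spice=(420,226,447,248),soap=(448,172,487,200)).items():
            S=P[bx[1]:bx[3],bx[0]:bx[2]].reshape(-1,3); S=S[S[:,2]>(6 if nm=="spoon" else 25)]
            print(nm,S.min(0).round(),S.max(0).round())
E
```

```text
top 3149 ((276.85101318359375, 157.64930725097656), (68.56682586669922, 47.260658264160156), 9.950627326965332)
plane [-2.13572855e-01  3.84414344e-02  2.14137431e+02] 2.786857395566863 tilt 12.243629472775224 dir -10.20353727149906
xy rect ((635.7239379882812, 92.97212982177734), (204.60427856445312, 135.9036407470703), 79.9802474975586) [[551.0092163085938, 4.0531005859375], [684.8400268554688, -19.592453002929688], [720.4386596679688, 181.8911590576172], [586.6078491210938, 205.53671264648438]] z [64.85196338 82.20519068 99.30475651]
table z -0.07479890953311497
canister [ 439. -133.   26.] [ 605.  -48. 1438.]
mug [439. -48.  25.] [ 693.  350. 1438.]
mill [439. -48.  25.] [ 762.  280. 1438.]
spoon [439. -48.   6.] [ 578.  453. 1438.]
spice [ 389. -371.   26.] [ 439.  -48. 1438.]
soap [ 439. -470.   25.] [ 586.  -48. 1438.]
scene 2977 ((352.36383056640625, 224.56021118164062), (71.05567932128906, 47.891883850097656), 21.161258697509766)
plane [-2.13519200e-01  3.79570792e-02  2.12705813e+02] 1.8461926186993038 tilt 12.236072311895159 dir -10.080106428932991
xy rect ((582.9483032226562, 73.02732849121094), (230.5352020263672, 235.3609619140625), 80.5477294921875) [[447.9356689453125, -21.34906768798828], [680.10107421875, -60.001441955566406], [717.9609375, 167.40371704101562], [485.7955322265625, 206.05609130859375]] z [64.69842488 80.37612664 96.71366997]
table z
```

View pics/topz.png

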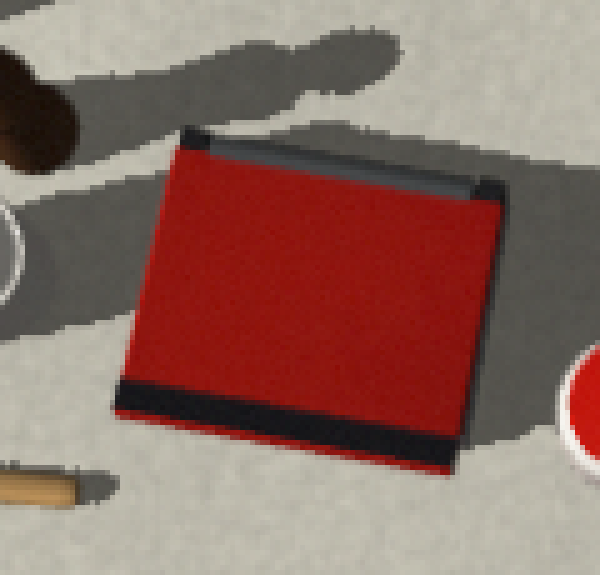

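View pics/scenez.png

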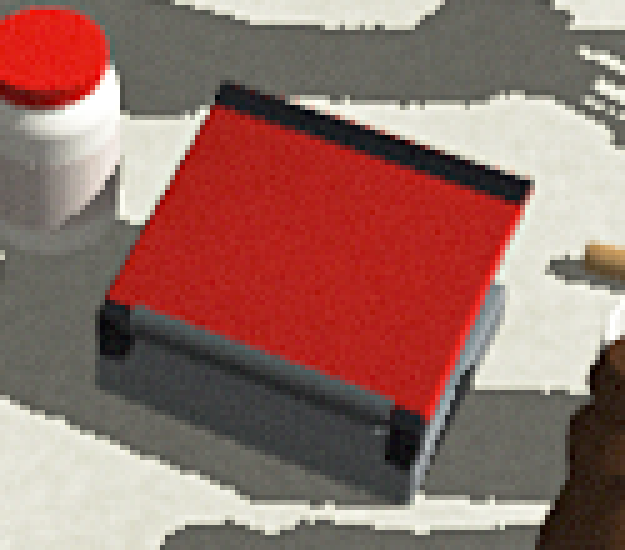

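Run:
```python
from h import *
yaw=np.radians(-10.1); ex=np.array([np.cos(yaw),np.sin(yaw)]); ey=np.array([-ex[1],ex[0]])
for n,box in(("top",(225,110,322,205)),("scene",(300,185,405,275))):
    d=np.load(f"{n}0.npy"); i=arm.camera_info(n); P=cloud(d,i["K"],i["extrinsics"])
    x0,y0,x1,y1=box; Q=P[y0:y1,x0:x1].reshape(-1,3)
    s=[-.2136,.0382,214.1 if n=="top" else 212.7]
    Q=Q[(abs(Q[:,2]-(Q[:,:2]@s[:2]+s[2]))<6)&(Q[:,2]>55)]
    a=Q[:,:2]@ex; b=Q[:,:2]@ey
    print(n,"a",np.percentile(a,[0,.5,1,50,99,99.5,100]).round(1),"b",np.percentile(b,[0,.5,1,50,99,99.5,100]).round(1))
    # edges per-slice
    print(" front",np.median([a[(b>k)&(b<k+10)].min() for k in range(110,270,10) if ((b>k)&(b<k+10)).any()]))
    al=[a for a in range(480,600,10)]
    print(" y-",np.median([b[(a>k)&(a<k+10)].min() for k in range(540,640,10)])," y+",np.median([b[(a>k)&(a<k+10)].max() for k in range(540,640,10)]))
    D=P.reshape(-1,3); A=D[:,:2]@ex;B=D[:,:2]@ey
    for lo,hi in((48,62),(30,38),(10,30)):
        m=(A>450)&(A<760)&(B>60)&(B<340)&(D[:,2]>lo)&(D[:,2]<hi)
        if m.any(): print(" z",lo,hi,m.sum(),"A",np.percentile(A[m],[0,2,50,98,100]).round(),"B",np.percentile(B[m],[0,2,50,98,100]).round())
P=cloud(np.load("top0.npy"),(i:=arm.camera_info("top"))["K"],i["extrinsics"])
for nm,bx in dict(canister=(325,160,360,200),mug=(185,135,222,168),mill=(200,103,232,136),spoon=(152,180,240,205),spice=(420,226,447,248),soap=(448,172,487,200)).items():
    S=P[bx[1]:bx[3],bx[0]:bx[2]].reshape(-1,3); S=S[(S[:,2]>(6 if nm=="spoon" else 25))&(S[:,2]<400)]
    print(nm,S.min(0).round(),S.max(0).round())
```

```text
top a [519.6 520.6 521.5 602.1 688.  688.7 691.3] b [ 98.4  99.3 100.3 193.5 285.8 286.7 362. ]
 front 520.2657999212857
 y- 98.76889437039145  y+ 287.55945662291515
 z 48 62 14 A [675. 676. 683. 690. 691.] B [103. 103. 160. 279. 281.]
 z 30 38 27 A [544. 547. 600. 686. 687.] B [ 98.  98. 100. 101. 101.]
 z 10 30 87 A [468. 468. 482. 699. 752.] B [ 65.  94. 320. 339. 340.]
scene a [520.7 523.  524.6 610.6 689.4 690.2 693.8] b [ 31.2  43.7  50.1 199.6 289.5 290.2 370. ]
 front 522.3425802815325
 y- 48.757686507810845  y+ 290.66364584191007
 z 48 62 148 A [665. 671. 688. 691. 691.] B [106. 107. 198. 289. 291.]
 z 30 38 428 A [545. 553. 679. 691. 692.] B [106. 118. 217. 289. 290.]
 z 10 30 435 A [469. 476. 689. 692. 693.] B [101. 108. 232. 335. 339.]
canister [ 524. -133.   26.] [605. -51. 139.]
mug [613. 242.  25.] [693. 350. 101.]
mill [713. 231.  25.] [762. 280. 175.]
spoon [508. 187.   6.] [578. 453. 103.]
spice [ 389. -371.   26.] [ 439. -323.   97.]
soap [ 527. -470.   25.] [ 586. -413.  178.]
```

```bash
cat >> h.py <<'E'
from scipy.spatial.transform import Rotation as Ro
yaw=np.radians(-10.1); EX=np.array([np.cos(yaw),np.sin(yaw),0]); EY=np.array([-EX[1],EX[0],0]); EZ=np.array([0,0,1.])
HA,HB,HZ=683.,194.5,60.
def W(X,Z,Y=0): return (HA+X)*EX+(HB+Y)*EY+Z*EZ      # X,Y rel. hinge, Z height
def inD(p): return np.array([p@EX-HA,p@EY-HB,p[2]])
def Rt(tau,sgn):
    t=np.radians(tau); x=np.sin(t)*EX-np.cos(t)*EZ; z=sgn*EY; return np.c_[x,np.cross(z,x),z]
def cur():
    s=arm.get_state(); return s,np.array(s["position"]),Ro.from_euler("xyz",s["ee_rot"]).as_matrix()
def report():
    s,p,R=cur(); x=R[:,0]
    print("t",round(s["time"],2),"D",inD(p).round(1),"tau",np.degrees(np.arctan2(x@EX,-x[2])).round(1),"yaw err",np.degrees(np.arcsin(x@EY)).round(1),"jaw.ey",(R[:,2]@EY).round(3),"F",np.round([s["contact_force"]@EX,s["contact_force"]@EY,s["contact_force"][2]],1),"q",np.round(s["joint_positions"],2),"grip",round(s["grip_width"],1))
def delta(X,Z,tau,sgn,Y=0):
    s,p,R=cur(); T=Rt(tau,sgn); rv=np.degrees(Ro.from_matrix(R.T@T).as_rotvec())
    d=W(X,Z,Y)-p
    print("to",(X,Z,tau),"rot tool deg",rv.round(1),"shift cm in old axes",(R.T@d/10).round(2),"in new axes",(T.T@d/10).round(2))
E
python3 - <<'E'
from h import *
report(); print(cur()[2].round(3))
for sg in(1,-1): delta(-250,200,45,sg)
E
```

```text
t 0.1 D [-533.9  437.6  238. ] tau -0.0 yaw err -0.1 jaw.ey 0.973 F [ 0.2 -0.2  0.3] q [-1.23  0.54 -0.    1.54  0.    1.07 -0.07] grip 88.1
[[-0.    -0.918  0.397]
 [-0.001  0.397  0.918]
 [-1.    -0.    -0.002]]
to (-250, 200, 45) rot tool deg [-12.5  -5.3 -44.8] shift cm in old axes [  3.86 -37.68 -36.08] in new axes [ 22.76 -17.39 -43.76]
to (-250, 200, 45) rot tool deg [154.9 -64.1   7.6] shift cm in old axes [  3.86 -37.68 -36.08] in new axes [22.76 17.39 43.76]
```

Emit:
play_rows --deltas '[0,0,0,0,-4.2,-4,-1,0,0,0,0,-4.2,-4,-1,0,0,0,0,-4.2,-4,-1,0,0,0,0,-4.2,-4,-1,0,0,0,0,-4.2,-4,-1,0,0,0,0,-4.2,-4,-1,0,0,0,0,-4.2,-4,-1,0,0,0,0,-4.2,-4,-1,0,0,0,0,-4.2,-4,-1]' --force 30

```text
time: 1.23
position: [462.4, 114.5, 238.7]
ee_rot: [-0.327, 1.571, 0.837]
contact_force: [0.3, 0.9, 0.1]
grip_width: 0.9
```

Emit:
play_rows --deltas '[-2.5,-1,-9,0,0,0,-1,-2.5,-1,-9,0,0,0,-1,-2.5,-1,-9,0,0,0,-1,-2.5,-1,-9,0,0,0,-1,-2.5,-1,-9,0,0,0,-1,0,0,0,0,0,0,-1]'

```text
time: 1.98
position: [458.9, 101.2, 230.3]
ee_rot: [-1.647, 1.007, -0.322]
contact_force: [0.5, -0.4, 0.1]
grip_width: 0.3
```

Run:
```python
from h import *
report()
for t in((-250,200,45),(-185,55,45),(-150,55,45)): delta(*t,1)
```

```text
t 1.98 D [-249.   -14.4  230.3] tau 32.0 yaw err -4.5 jaw.ey 0.996 F [ 0.6 -0.3  0.1] q [-0.61  0.09 -0.02  2.36  0.97  0.56 -0.11] grip 0.3
to (-250, 200, 45) rot tool deg [ -2.2  -4.7 -12.9] shift cm in old axes [2.4  1.77 1.54] in new axes [2.07 2.21 1.44]
to (-185, 55, 45) rot tool deg [ -2.2  -4.7 -12.9] shift cm in old axes [18.09  4.    2.66] in new axes [16.92  7.87  1.44]
to (-150, 55, 45) rot tool deg [ -2.2  -4.7 -12.9] shift cm in old axes [19.94  1.04  2.95] in new axes [19.39  5.4   1.44]
```

Run:
```python
from h import *
for t in((-200,150,40),(-190,70,40)): delta(*t,1)
```

```text
to (-200, 150, 40) rot tool deg [-2.4 -4.6 -7.9] shift cm in old axes [9.26 0.21 2.16] in new axes [9.3  1.41 1.44]
to (-190, 70, 40) rot tool deg [-2.4 -4.6 -7.9] shift cm in old axes [16.56  3.63  2.56] in new axes [16.07  5.78  1.44]
```

Emit:
play_rows --deltas '[0,0,0,4,0.1,1,-1,0,0,0,4,0.1,1,-1,0,0,0,2,0,0.2,-1,-0.8,-1.5,-2.7,0,0,0,-1,-0.8,-1.5,-2.7,0,0,0,-1,-0.8,-1.6,-2.6,0,0,0,-1,0,0,0,0,0,0,-1]'

```text
time: 2.85
position: [512.5, 100.8, 135.8]
ee_rot: [-1.615, 0.909, -0.231]
contact_force: [0.1, 0.2, 0.2]
grip_width: 0.6
```

Run:
```python
from h import *
report()
for t in((-190,70,40),(-151,64,40)): delta(*t,1)
```

```text
t 2.85 D [-196.2   -5.4  135.8] tau 37.9 yaw err -1.9 jaw.ey 0.999 F [0.1 0.2 0.2] q [-0.41  0.4  -0.18  2.39  1.84  0.54 -0.91] grip 0.6
to (-190, 70, 40) rot tool deg [ 0.1 -1.9 -2.1] shift cm in old axes [5.55 3.55 0.73] in new axes [5.44 3.76 0.54]
to (-151, 64, 40) rot tool deg [ 0.1 -1.9 -2.1] shift cm in old axes [8.42 0.84 0.82] in new axes [8.4  1.15 0.54]
```

Emit:
play_rows --deltas '[0,0,0,2.8,1.8,0.4,-1,0,0,0,2.7,1.7,0.3,-1,0,-1.9,-2,0,0,0,-1,0,0,0,0,0,0,-1]'

```text
time: 3.35
position: [519.2, 103.8, 69.3]
ee_rot: [-1.581, 0.879, -0.185]
contact_force: [0.8, 0.1, 0.3]
grip_width: 0.1
```

Run:
```python
from h import *
report()
for t in((-190,70,40),(-151,64,40)): delta(*t,1)
p,d=arm.capture("wrist"); cv2.imwrite("pics/w1.png",p)
p,d=arm.capture("scene"); cv2.imwrite("pics/s1.png",cv2.resize(p[100:300,200:500],None,fx=2.6,fy=2.6))
```

```text
t 3.35 D [-190.    -1.3   69.3] tau 39.6 yaw err -0.3 jaw.ey 1.0 F [0.8 0.3 0.3] q [-0.17  0.64 -0.45  2.39  2.13  0.79 -1.13] grip 0.1
to (-190, 70, 40) rot tool deg [ 0.2 -0.3 -0.4] shift cm in old axes [-0.06 -0.05  0.13] in new axes [-0.06 -0.05  0.13]
to (-151, 64, 40) rot tool deg [ 0.2 -0.3 -0.4] shift cm in old axes [ 2.89 -2.67  0.13] in new axes [ 2.91 -2.65  0.13]
```

View pics/w1.png

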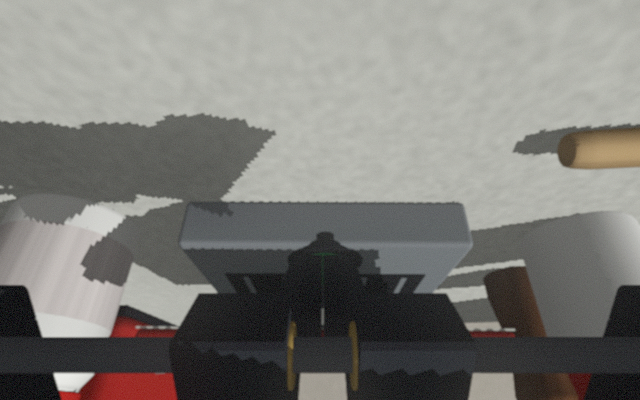

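View pics/s1.png

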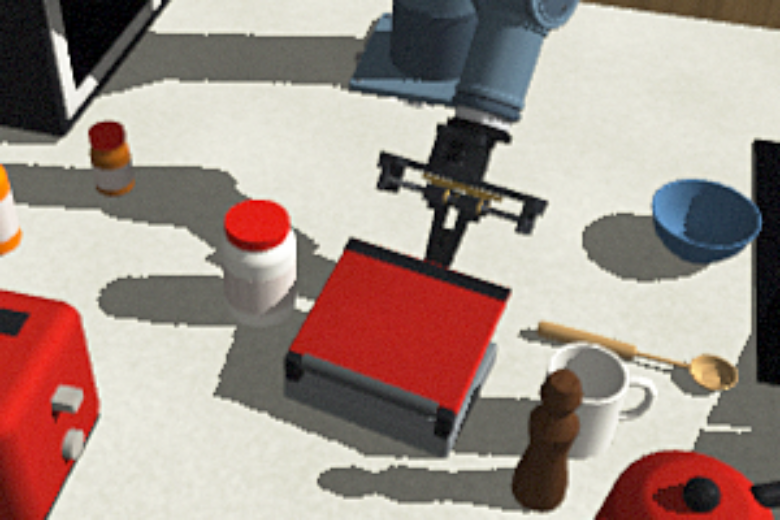

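Emit:
play_rows --deltas '[0,0,0,1.7,-1.2,0,-1,0,0,0,1.6,-1.3,0,-1,0,0,0,0,0,0,-1]'

```text
time: 3.82
position: [560.0, 100.2, 61.8]
ee_rot: [-1.581, 0.875, -0.178]
contact_force: [-0.3, -0.6, -1.6]
grip_width: 0.6
```

Run:
```python
from h import *
report()
# targets: finger front line keeps edge L mm up from tip
def tgt(th,tau,L,g=9):
    t=np.radians(th);k=np.radians(tau)
    e=np.array([-165*np.cos(t)+6*np.sin(t),60+165*np.sin(t)-6*np.cos(t)])
    return (e-L*np.array([-np.sin(k),np.cos(k)])-g*np.array([np.cos(k),np.sin(k)])).round(1)
for th,tau in((12,40),(20,40),(30,40),(40,38),(50,35),(60,32),(67,30)): print(th,tau,tgt(th,tau,25))
```

```text
t 3.83 D [-149.2    2.4   61.8] tau 39.9 yaw err -0.1 jaw.ey 1.0 F [-0.2 -0.6 -1.6] q [-0.14  0.67 -0.41  2.31  2.16  0.74 -1.09] grip 0.6
12 40 [-151.    63.5]
20 40 [-143.8   85.9]
30 40 [-130.7  112.4]
40 38 [-114.2  136.2]
50 35 [-94.5 156.9]
60 32 [-71.7 173.9]
67 30 [-54.2 183.4]
```

Emit:
play_rows --deltas '[0,0,0,-0.7,-1.1,0,-1,0,0,0,-0.7,-1.1,0,-1,0,0,0,-0.7,-1.2,0,-1,0,0,0,-0.6,-1.2,0,-1,0,0,0,0,0,0,-1]'

```text
time: 4.45
position: [576.8, 97.3, 112.8]
ee_rot: [-1.576, 0.875, -0.175]
contact_force: [-3.6, 0.3, -4.0]
grip_width: 0.1
```

```bash
cat >> h.py <<'E'
def screen(n="scene",save=None):
    i=arm.camera_info(n); im,d=arm.capture(n); P=cloud(d,i["K"],i["extrinsics"])
    b,g,r=[im[...,k].astype(int) for k in range(3)]
    X=P@EX-HA; Y=P@EY-HB
    m=(r>60)&(r>1.8*g)&(r>1.8*b)&(d>0)&(X>-190)&(X<40)&(abs(Y)<90)&(P[...,2]>50)&(P[...,2]<260)
    m=cv2.erode(m.astype(np.uint8),np.ones((3,3)))>0
    x=X[m];z=P[...,2][m];y=Y[m]
    C=np.c_[x,y,z]; c=C.mean(0); u,sv,vt=np.linalg.svd(C-c,full_matrices=False); nrm=vt[2]*np.sign(vt[2][2])
    print(n,m.sum(),"angle",np.degrees(np.arccos(nrm[2])).round(2),"normal",nrm.round(3),"rms",(sv[2]/np.sqrt(len(x))).round(2),"dist hinge-plane (6)",((c-[0,0,60])@nrm).round(1),"zmax",z.max().round())
    if save: cv2.imwrite(f"pics/{save}.png",im)
E
python3 - <<'E'
from h import *
report(); screen("scene","s2"); screen("top")
E
```

```text
t 4.45 D [-132.2    2.5  112.8] tau 39.8 yaw err 0.0 jaw.ey 1.0 F [-3.6 -0.3 -4. ] q [-0.14  0.54 -0.38  2.28  2.02  0.62 -0.93] grip 0.1
scene 2966 angle 32.76 normal [0.541 0.    0.841] rms 1.97 dist hinge-plane (6) 3.5 zmax 145.0
top 2241 angle 32.43 normal [0.536 0.001 0.844] rms 2.19 dist hinge-plane (6) 5.4 zmax 156.0
```

View pics/s2.png

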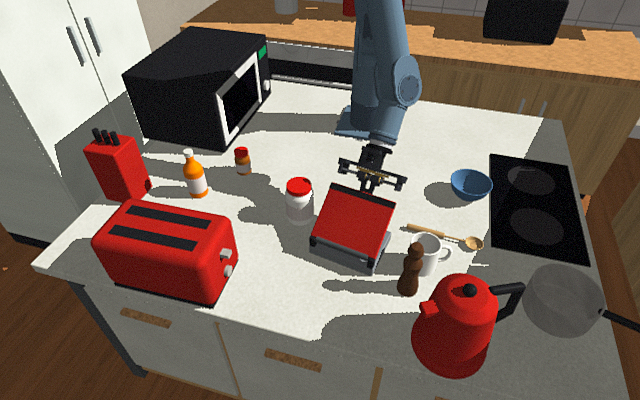

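Emit:
play_rows --deltas '[0,0,1.3,-0.3,-1.4,0,-1,0,0,1.3,-0.3,-1.4,0,-1,0,0,1.2,-0.3,-1.4,0,-1,0,0,1.2,-0.3,-1.4,0,-1,0,0,1.5,-0.1,-1.4,0,-1,0,0,1.5,-0.1,-1.4,0,-1,0,0,0,0,0,0,-1]'

```text
time: 5.42
position: [634.8, 86.8, 172.2]
ee_rot: [-1.579, 1.016, -0.18]
contact_force: [-4.6, 0.7, -2.3]
grip_width: 0.3
```

Run:
```python
from h import *
report(); screen("scene","s3"); screen("top")
```

```text
t 5.42 D [-73.2   2.3 172.2] tau 31.8 yaw err -0.1 jaw.ey 1.0 F [-4.7 -0.1 -2.3] q [-0.11  0.44 -0.28  2.06  1.21  0.41 -0.02] grip 0.3
scene 2890 angle 65.11 normal [0.907 0.002 0.421] rms 1.71 dist hinge-plane (6) 2.6 zmax 193.0
top 718 angle 63.15 normal [0.892 0.003 0.452] rms 1.46 dist hinge-plane (6) 6.6 zmax 216.0
```

View pics/s3.png

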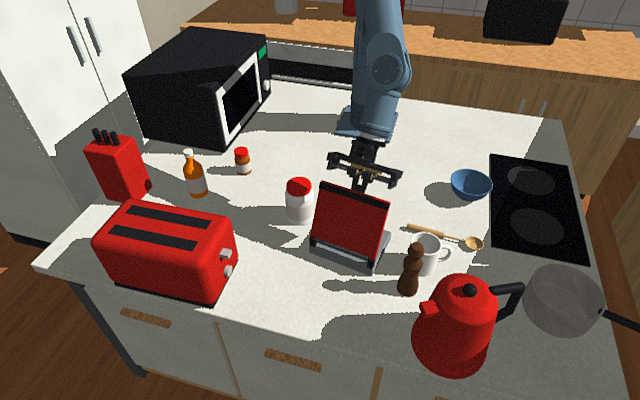

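Emit:
play_rows --deltas '[0,0,0.5,0,-0.5,0,-1,0,0,0.5,0,-0.4,0,-1,0,0,0,0,0,0,-1,0,0,0,0,1.5,0,-1,0,0,0,0,2,0,-1,0,0,0,0,2,0,-1,0,0,0,0,0,0,-1]'

```text
time: 6.4
position: [595.8, 94.6, 149.4]
ee_rot: [-1.58, 1.032, -0.177]
contact_force: [-0.4, -0.2, -1.0]
grip_width: 0.4
```

Run:
```python
from h import *
report(); screen("scene","s4"); screen("top","t4")
p,d=arm.capture("wrist"); cv2.imwrite("pics/w4.png",p)
```

```text
t 6.4 D [-113.     3.1  149.4] tau 30.8 yaw err -0.0 jaw.ey 1.0 F [-0.3 -0.3 -1. ] q [-0.18  0.44 -0.24  2.14  1.34  0.38 -0.2 ] grip 0.4
scene 2934 angle 60.91 normal [0.874 0.001 0.486] rms 1.84 dist hinge-plane (6) 2.7 zmax 205.0
top 982 angle 59.51 normal [0.862 0.001 0.507] rms 1.61 dist hinge-plane (6) 6.2 zmax 211.0
```

View pics/w4.png

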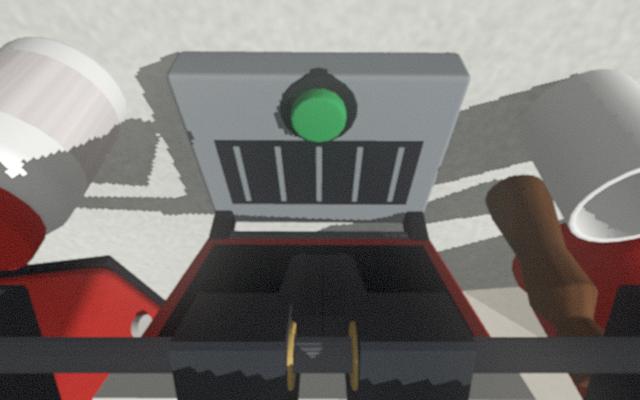

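View pics/t4.png

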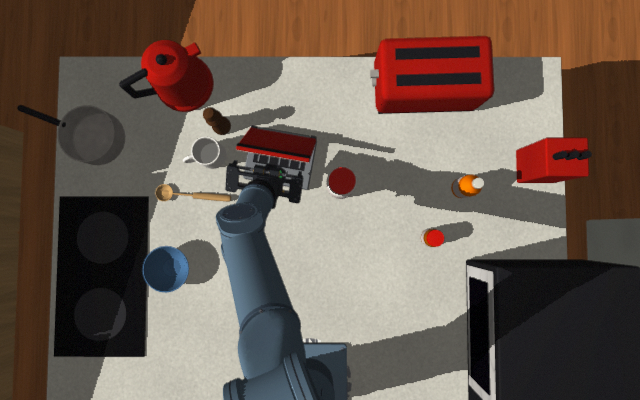

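The wrist view shows the green button clear at (319,115). The released screen reads 60.9° from the scene camera and 59.5° from the top camera. Next I'll cast the button's ray onto z=46.

Run:
```python
from h import *
s,p,R=cur(); im=cv2.imread("pics/w4.png"); i=arm.camera_info("wrist")
hsv=cv2.cvtColor(im,cv2.COLOR_BGR2HSV); m=cv2.inRange(hsv,(50,120,110),(80,255,255))
n,l,st,c=cv2.connectedComponentsWithStats(m); k=1+st[1:,4].argmax(); u,v=c[k]; print(st[k],c[k])
T=np.array(i["tool_from_camera"]); K=i["K"]
o=p+R@T[:3,3]; d=R@T[:3,:3]@np.array([(u-K[0,2])/K[0,0],(v-K[1,2])/K[1,1],1])
q=o+d*(46-o[2])/d[2]; print("button",q.round(1),"D",inD(q).round(1),"expected [-115,0,46]")
q2=R.T@(q-p)
report()
for t in((-125,130,40),(-118,75,40)): delta(*t,1,Y=inD(q)[1])
```

```text
[ 292   89   55   53 2130] [319.83004695 116.57746479]
button [587.8  94.3  46. ] D [-120.8    1.5   46. ] expected [-115,0,46]
t 6.55 D [-111.2    2.9  150.3] tau 30.9 yaw err -0.0 jaw.ey 1.0 F [ 0.8 -0.7  0.4] q [-0.18  0.44 -0.24  2.14  1.33  0.38 -0.2 ] grip 0.4
to (-125, 130, 40) rot tool deg [ 0.3 -0.  -9.1] shift cm in old axes [ 1.04  2.23 -0.13] in new axes [ 0.67  2.36 -0.15]
to (-118, 75, 40) rot tool deg [ 0.3 -0.  -9.1] shift cm in old axes [ 6.11  4.45 -0.12] in new axes [ 5.34  5.36 -0.15]
```

Emit:
play_rows --deltas '[0,0,0,0,0,0,-1,0,0,0,0,0,0,-1,0,0,0,0,0,0,-1,0,0,0,2.6,1.6,0,-1,0,0,0,2.6,1.6,0,-1,0,0,0,2.6,1.6,0,-1,0,0,0,0,0,0,-1]'

```text
time: 7.42
position: [593.2, 93.5, 55.5]
ee_rot: [-1.582, 1.037, -0.181]
contact_force: [-0.2, -0.2, -0.1]
grip_width: 0.5
```

Run:
```python
from h import *
report(); screen("scene")
p,d=arm.capture("wrist"); cv2.imwrite("pics/w5.png",p)
```

```text
t 7.42 D [-115.4    1.5   55.5] tau 30.6 yaw err -0.1 jaw.ey 1.0 F [-0.1 -0.2 -0.1] q [-0.2   0.63 -0.21  2.17  1.88  0.4  -0.76] grip 0.5
scene 2959 angle 60.95 normal [0.874 0.002 0.486] rms 1.78 dist hinge-plane (6) 2.6 zmax 206.0
```

View pics/w5.png

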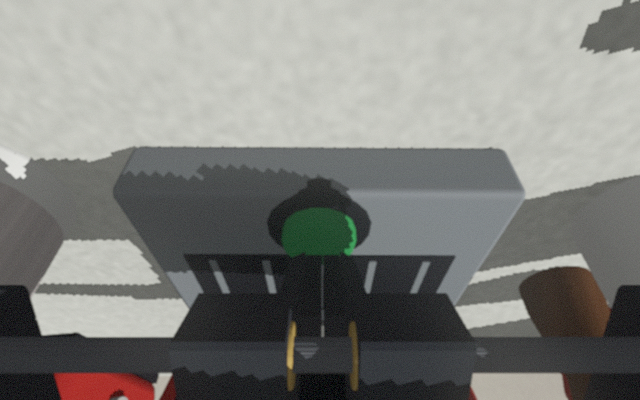

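The fingertip sits over the button, whose visible part is at (320,232). The screen still reads 60.9°, so I'll press now.

Emit:
play_rows --deltas '[0,0,0,0.4,0.3,0,-1,0,0,0,0.4,0.2,0,-1,0,0,0,0.3,0.2,0,-1,0,0,0,0,0,0,-1]'

```text
time: 8.02
position: [595.1, 94.1, 45.1]
ee_rot: [-1.578, 1.032, -0.178]
contact_force: [-0.0, 0.7, 4.2]
grip_width: 0.6
```

Run:
```python
from h import *
report()
```

```text
t 8.03 D [-113.7    2.5   45.1] tau 30.9 yaw err -0.0 jaw.ey 1.0 F [-0.2  0.7  4.2] q [-0.19  0.66 -0.23  2.16  1.94  0.43 -0.81] grip 0.6
```

Emit:
play_rows --deltas '[0,0,0,0.2,0.1,0,-1,0,0,0,0.2,0.1,0,-1,0,0,0,0,0,0,-1]'

```text
time: 8.4
position: [595.6, 94.2, 43.5]
ee_rot: [-1.578, 1.027, -0.177]
contact_force: [-17.9, -1.5, 42.3]
grip_width: 0.3
```

Force jumped to 42 N, so the button has bottomed out. I'll release and retreat.

Emit:
play_rows --deltas '[0,0,0,-0.9,-0.5,0,-1,0,0,0,-2,-1,0,-1,0,0,0,-2,0,0,-1,0,0,0,-2,2,0,-1,0,0,0,-2,3,0,-1,0,0,0,0,0,0,-1,0,0,0,0,0,0,-1]'

```text
time: 9.28
position: [520.5, 106.8, 98.6]
ee_rot: [-1.579, 1.033, -0.179]
contact_force: [-0.4, -0.5, 0.2]
grip_width: 0.7
```

Run:
```python
from h import *
report(); screen("scene","s6"); screen("top","t6")
s,p,R=cur(); im,_=arm.capture("wrist"); cv2.imwrite("pics/w6.png",im)
for nm,bx in dict(canister=(325,160,360,200),mug=(185,135,222,168),mill=(200,103,232,136),soap=(448,172,487,200)).items():
    a,b=[cv2.imread(f"pics/{f}.png")[bx[1]:bx[3],bx[0]:bx[2]] for f in("top0","t6")]
    print(nm,cv2.phaseCorrelate(a.mean(2).astype(float),b.mean(2).astype(float)))
```

```text
t 9.28 D [-189.3    1.9   98.6] tau 30.8 yaw err -0.1 jaw.ey 1.0 F [-0.3 -0.5  0.2] q [-0.28  0.47 -0.24  2.32  1.78  0.43 -0.77] grip 0.7
scene 2894 angle 60.83 normal [0.873 0.001 0.487] rms 1.79 dist hinge-plane (6) 2.7 zmax 204.0
top 1025 angle 59.58 normal [0.862 0.001 0.506] rms 1.56 dist hinge-plane (6) 6.1 zmax 212.0
canister ((-0.8899416968282736, -0.14071727372799714), 0.6024277678116698)
mug ((0.0012722189434413167, 0.0029994812590885545), 0.9982876358815937)
mill ((0.007001286121250061, 0.007618087507406557), 1.0051878594268264)
soap ((-0.06084562282758199, 0.09089406612889306), 0.983239054880001)
```

View pics/w6.png

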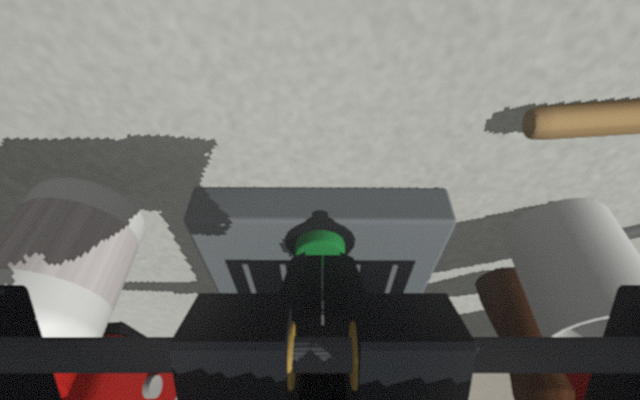

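View pics/t6.png

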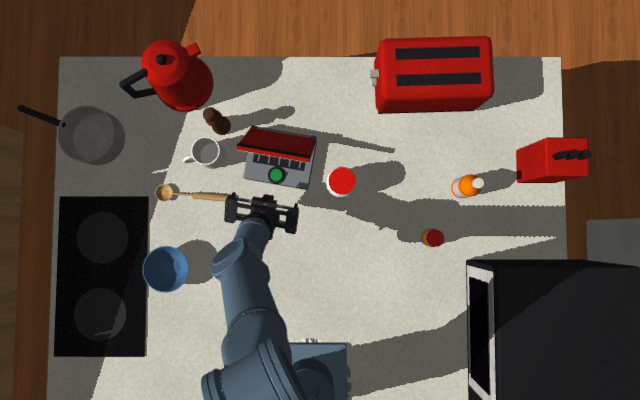

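Run:
```python
from h import *
i=arm.camera_info("top"); im,d=arm.capture("top"); P=cloud(d,i["K"],i["extrinsics"])
m=cv2.inRange(cv2.cvtColor(im,cv2.COLOR_BGR2HSV),(50,120,80),(80,255,255))>0
print("button top z",np.percentile(P[m][:,2],[25,50,75]).round(1),inD(np.median(P[m],0)).round(1)); report()
arm.sign_off()
```

```text
button top z [43.6 46.  48.4] [-118.9   -0.8   46. ]
t 9.47 D [-189.     1.8   98.6] tau 30.8 yaw err -0.1 jaw.ey 1.0 F [-0.9  0.2 -0.3] q [-0.28  0.47 -0.24  2.32  1.78  0.43 -0.77] grip 0.6
the job is handed in; nothing more can be done
```

I raised the screen from about 12°, pushing it a few degrees past 60° so it would spring back, then let go. I then pressed the green button to its stop, let it come up, backed the arm off and handed the job in at 9.5 s. No verdict was reported.

**Screen:** untouched, it stands at 60.8° by the scene camera and 59.6° by the top camera. The reading was the same before and after the press.

**Button:** the wrist force jumped to 42 N during the press, so the button bottomed out. That is above the 40 N limit for the arm and gripper body; I took the contact to be at the fingertips only. After release its top reads 46 mm high, which is fully up. That depth reading scatters by about ±2.5 mm.

**Other things on the worktop:**
- Comparing the first and last top views, the mug, mill and soap show no shift.
- The canister check was poor, giving a 0.9-pixel shift (about 2–3 mm), most likely because the shadow on it changed.
- I checked the spoon, bowl and spice jar only by eye, and they look unmoved.

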